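Index the socket carousel with its thumb lever and load the loose socket

ROBOT

A 6-joint arm with a two-finger parallel gripper is mounted at the origin on the work surface. World frame = base frame: x ahead of the robot, y to its left, z up, the work surface at z = 0. Lengths are in m, angles in degrees, forces in N, time in s.
With the tool pointing down it reaches from about 0.425 to 1.125 m from the base axis. Payload 14.9 kg.
Tool frame: the origin (TCP) lies on the centre line of the jaws, within the pads' length; the fingertips stand env.finger_overhang ahead of it and the grasp point (between the pads) lies 2 mm behind it (env.finger_overhang is the distance from the TCP to the fingertips, in m); z points along the fingers, y is the line along which they close (so a half turn about z gives the same grasp; the last joint's range is limited). The gripper opens to 91 mm and grips with 3 to 60 N. Pads are 32 mm wide; open, the fingers measure 118 mm over their backs; the gripper's body (76 mm by 178 mm) begins 60 mm behind the grasp point.
Start: joints at [-76.851, 21.709, 99.362, -0, 58.929, -1.908], TCP at [0.182, -0.676, 0.201] pointing down, gripper open.
Joint ranges: [-158.91, 158.91], [-42.39, 125.64], [0.06, 152.35], [-60.88, 240.88], [17.5, 164.5], [-176.32, 176.32]. Speed limits (degrees/s): [108.29, 108.29, 136.94, 180, 180, 180].

INTERFACE

Orientations are given as [roll, pitch, yaw] about the fixed x, y, z axes, in that order (R = Rz(yaw) Ry(pitch) Rx(roll)).
In Python, from cell import env gives the robot as it stands.
- The arm moves only by the tool send_rows, never from a script. Its arguments are lists of equal length, an entry for each row: "jaw": the closure in counts, from 0 (fully open) to 255 (shut); "travel": the shift along the world's x, y, z in mm, a list of three; "roll": the turn about the world's z in units of 8 degrees (1.0 is 8 degrees). In form: {"jaw": [jaw, ...], "travel": [[x, y, z], ...], "roll": [roll, ...]}. A call has exactly 5 rows; each row shifts and turns the commanded pose from where the row before left it; what a row does not reach is not made up. A row lasts 1/10 s, in which the tool goes at most 50 mm and 8.59 degrees, less where a joint would pass 70% of its speed; a pose out of reach is approached as far as the arm can. A call is refused whole if a number of a shift passes 50 or a number of a turn 1, either way. A call with a gripper value outside its range is refused whole. The fingers move at their own pace and stop on an object; the grip force is fixed at half the most. Time passes only in rows, so rows that do not move let the fingers close, or fill a call up. It gives the time, the measured TCP pose, the force, the opening and the grip force at its end, in the units of the state.
- env.get_state(): the state, without advancing time (a new reading comes with each control period).
- env.grab_frame(name): name is "side" or "top" or "wrist"; returns the picture (480x640x3 uint8, blue, green, red); there is no depth.
- env.camera_model(name): a dict with "vertical_fov" (degrees; the focal length in pixels is half the picture's height over the tangent of half this angle, whatever the lens; pixels are square), "cx", "cy" (the principal point, pixels), "T" (4x4, takes a point from camera to world coordinates). Camera axes: x right, y down, z forward; pixel columns grow to the right and rows downward; lengths in m; the calibration is good to about 2 mm. The wrist camera is an equidistant fisheye: a pixel r from the principal point sees the ray r / f radians off the axis. A picture is of the moment at which its call begins: read the wrist's pose just before it. camera_model takes no time and is no camera call; for the wrist camera it gives the pose at the moment of the call.
- env.job_done(): hands the job in; it is judged then, once.
The state is a dict: "time": time; "joints": joint angles; "joint_vel": joint speeds; "joint_torque": joint torques, N m; "ee_pos": TCP position; "tcp_rot": TCP orientation; "wrist_force": force on the tool from outside, world axes, zero at the start; "wrist_torque": the same for the moment, N m; "grip_width": opening from 0.0 (shut) to 1.0 (fully open); "gripper_force": force on a finger pad.
Only numpy, scipy, OpenCV 4.12 (cv2) and the standard library are available. Lean on these libraries where they do the work, as an engineer would, in place of code of your own. Each camera call takes 0.05 s, during which the arm holds its last target. There are 200 camera calls.

TASK

Click the socket carousel round with its orange thumb lever, one notch per press, counting clicks until the empty yellow cup stands at the green post; press slowly and gently, only until it has clicked and just met its rubber stop (12 N is enough, 22 N damages it), and do not turn the carousel by hand or click past the post. Then stand the loose steel socket with the blue band upright in the yellow cup, lowered in and not dropped, and leave the other things where they are.

Things in the scene. Friction and masses are not known exactly. Their poses are not given: they have to be found in the camera images.
- machine: Black socket-carousel stand, fixed: housing 180 x 180 x 62 mm high, origin at the centre of its underside (on the carousel's vertical axis), z up. Its -x side bears a green post (73 mm high, 91 to 109 mm from the axis) that marks the loading gate; the lever sticks out of its +y side.
- gate (a point): Fixed point where the centre of the yellow cup's rim belongs: 68 mm from the carousel axis towards the green post (machine -x), 101 mm above the table.
- carousel (a joint): Angle of the carousel in rad, growing anticlockwise seen from above; 0 when the yellow cup is at the gate. It rests in notches 0.785 rad (one cup) apart, starts two to four notches short (about -1.57, -2.36 or -3.14), and each full lever press adds one notch; the lever cannot turn it back.
- lever (a joint): Thumb lever, rad: 0 at rest (up), growing as the pad goes down (75 mm per rad; spring 2 to 4 N). Free at first, it meets a 6 to 10 N resistance that fades until the carousel snaps on; just after, a rubber stop rises about 6 N per mm. The click lies 18 to 39 mm down, unknown, the same for all presses of a run. Press slowly (20 mm/s); 12 N is enough, over 22 N damages it. Let it come fully up between presses.
- thumb_pad (a point): Middle of the upper face of the orange thumb pad (44 mm across x 40 mm along the lever, 10 mm thick), moving with the lever; about 83 mm above the table at rest, 70 mm out from the lever's pivot, 168 mm from the carousel axis on the machine's +y side. Pressed straight down from above.
- yellow_cup (a point): Centre of the yellow cup's rim, 101 mm above the table, turning with the carousel (aluminium disc 180 mm across, top at 76 mm, eight cups 52 mm apart). The only empty cup: outside 36 mm, inside 30 mm across, floor 22 mm below the rim. The other seven are black and full, their sockets fixed, tops at 109 mm.
- socket_mid (a point): Loose deep steel socket with a blue band: an upright cylinder 24 mm across, 62 mm high, about 0.12 kg, standing on the black rubber pad (6 mm thick). The point is its centre, half-way up; z along its axis. Seated in the cup, this point is 9 mm above the cup's rim level.
- stub: Short black socket with a red band, 34 mm across, 36 mm high, standing on the same pad some 70 mm away; origin at the centre of its underside. Leave it.
- tape: Yellow tape measure, 75 x 34 x 68 mm, loose; origin at the centre of its underside. Leave it.
- wrench: Steel wrench 180 mm long lying on the bench. Leave it.
Mind the look-alikes: they are no part of the job. Of the things that look like the part that bears socket_mid, the smaller one is meant.

How it is judged (in metres and radians):
On the way:
1. the carousel has been clicked round so that the still empty yellow cup stands at the green post, with the lever back up (value of joint carousel between -0.09 and 0.09 rad and value of joint lever below 0.06 rad and distance between socket_mid and yellow_cup above 0.06 m), for 0.2 s.
At the end, for the whole second after the job is handed in: The carousel rests within 0.09 rad of the notch that has the yellow cup at the green post, the lever is back up (below 0.06 rad), and the blue-banded socket stands at rest on the floor of the yellow cup: centred within 8 mm, within 4 mm of its seated height, upright within 0.2 rad (value of joint carousel between -0.09 and 0.09 rad and value of joint lever below 0.06 rad and horizontal distance between socket_mid and yellow_cup below 0.008 m and z of socket_mid in the frame of yellow_cup between 0.004 and 0.013 m and angle between socket_mid's own z axis and vertical below 0.2 rad and linear speed of socket below 0.03 m/s); the robot touches nothing.
It fails at once if the lever is pushed harder than 22 N (contact force between anything else and lever above 22 N).
It fails at once if the carousel is pushed by the robot directly before it is indexed (value of joint carousel below -0.12 rad and contact force between any of the arm, the fingers and carousel above 1 N).
It fails at once if the carousel is clicked past the post (value of joint carousel above 0.35 rad).
It fails at once if the socket is dropped (contact force between the fingers and socket below 0.1 N and linear speed of socket above 0.6 m/s).
It fails at once if the short socket, the tape measure or the wrench is moved by more than 30 mm (distance of any of stub, tape, wrench from where it was at the start of the episode above 0.03 m).
It also fails if it takes over 72 s, if anything falls off the work surface, if the arm or the gripper's body presses on something with over 40 N, if the wrist force passes 120 N, or if a joint passes its speed limit or range.

## Working session

There is one attempt and no reset: what is moved stays moved. The work goes in short steps, Python scripts to look and compute and a tool call to move; the robot and the scene stay as the last step left them, time stands still between calls to the robot, and variables do not carry over. Pictures are saved under pics/ and viewed, at most 10 in all, crops included, and the job is handed in when it is done.

Besides the shell and the picture viewer there is one more tool, called after "Request:" in YAML: its name, and indented under it one key for each argument. send_rows: Moves the arm, as the interface text tells. Its arguments: {"type":"object","properties":{"jaw":{"type":"array","items":{"type":"number"}},"travel":{"type":"array","items":{"type":"array","items":{"type":"number"}}},"roll":{"type":"array","items":{"type":"number"}}},"required":["jaw","travel","roll"]}

```bash
mkdir -p pics; ls
cat > h.py <<'E'
import numpy as np, cv2
from cell import env
def ray(name,u,v,m=None):
    m=m or env.camera_model(name); f=240/np.tan(np.radians(m["vertical_fov"])/2)
    x,y=u-m["cx"],v-m["cy"]
    if name=="wrist":
        r=np.hypot(x,y); t=r/f; d=np.array([x/r*np.sin(t),y/r*np.sin(t),np.cos(t)]) if r>0 else np.array([0,0,1.])
    else: d=np.array([x/f,y/f,1])
    T=np.array(m["T"]); return T[:3,3],T[:3,:3]@d
def plane(name,u,v,z,m=None):
    o,d=ray(name,u,v,m); return o+d*(z-o[2])/d[2]
def proj(name,p,m=None):
    m=m or env.camera_model(name); f=240/np.tan(np.radians(m["vertical_fov"])/2)
    T=np.array(m["T"]); q=T[:3,:3].T@(np.array(p)-T[:3,3])
    if name=="wrist":
        r=np.hypot(q[0],q[1]); k=f*np.arctan2(r,q[2])/r
    else: k=f/q[2]
    return m["cx"]+q[0]*k, m["cy"]+q[1]*k
E
python3 - <<'E'
from h import *
for n in("top","side"):
    cv2.imwrite(f"pics/{n}0.png",env.grab_frame(n)); m=env.camera_model(n); print(n,m["vertical_fov"],m["cx"],m["cy"],np.round(m["T"],3).tolist())
print(env.get_state(),env.finger_overhang)
E
```

```text
pics
top 48.839986068813026 319.9070586767507 233.38210606319265 [[-0.002, -0.973, 0.229, 0.423], [-1.0, 0.003, 0.005, 0.132], [-0.005, -0.229, -0.973, 0.969], [0.0, 0.0, 0.0, 1.0]]
side 49.34646979726771 316.091768217177 241.5930166010016 [[-0.968, -0.117, 0.22, 0.424], [-0.249, 0.457, -0.854, 0.857], [-0.0, -0.882, -0.472, 0.502], [0.0, 0.0, 0.0, 1.0]]
{'time': 0.1, 'joints': array([-7.68519950e+01,  2.17336597e+01,  9.93905248e+01,  4.08542080e-04,
        5.89299115e+01, -1.90819822e+00]), 'joint_vel': array([-0.10038397, -0.16528167, -0.02624059,  0.0190018 ,  0.0133573 ,
       -0.100622  ]), 'joint_torque': array([ 1.10966562e-05, -7.65037751e+01, -4.35289586e+01,  6.52576005e-02,
        3.98541265e-02, -8.89084902e-06]), 'ee_pos': array([ 0.18174956, -0.67562868,  0.20039147]), 'tcp_rot': array([-1.79945946e+02, -2.15083727e-03,  1.50559912e+01]), 'wrist_force': array([-0.50051249,  1.00956359,  0.63506522]), 'wrist_torque': array([ 0.00349665,  0.03557448, -0.02145224]), 'gripper_force': 0.0, 'grip_width': 0.9979270429357058} 0.017
```

View pics/top0.png

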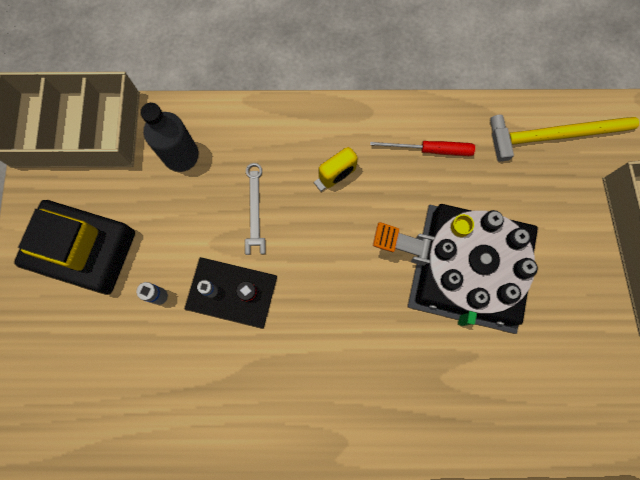

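View pics/side0.png

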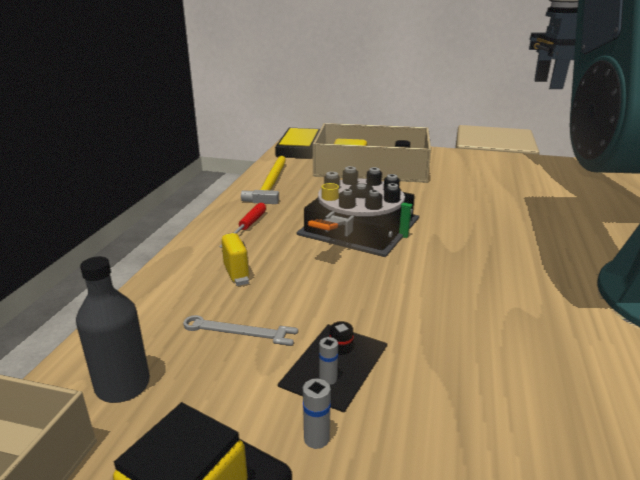

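The scene, as I read it:
- Small blue-banded socket on the pad: top (207,289), side (328,360). This is the target.
- Look-alikes: a larger blue-banded socket off the pad at top (150,293), side (316,412), and the red-banded stub at top (247,292).
- Machine: axis near top (484,260), yellow cup (462,226), green post (468,319), orange pad (386,237).
- The cup looks about 3 notches short.

Run:
```python
from h import *
im=cv2.imread("pics/top0.png"); m=env.camera_model("top")
hsv=cv2.cvtColor(im,cv2.COLOR_BGR2HSV)
def cen(lo,hi,box):
    k=cv2.inRange(hsv,lo,hi); z=np.zeros_like(k); x0,y0,x1,y1=box; z[y0:y1,x0:x1]=k[y0:y1,x0:x1]
    c=max(cv2.findContours(z,0,1)[0],key=cv2.contourArea); r=cv2.minAreaRect(c); return c,r
c,r=cen((5,150,80),(20,255,255),(360,210,402,265)); print("pad",r); pad=plane("top",*r[0],.083)
c,r=cen((22,120,80),(35,255,255),(445,205,480,245)); print("cup",r); cup=plane("top",*r[0],.098)
c,r=cen((45,120,40),(80,255,255),(450,300,490,335)); print("post",r); post=plane("top",*r[0],.06)
c,r=cen((0,0,140),(180,60,255),(420,195,545,320)); e=cv2.fitEllipse(cv2.convexHull(c)); print("disc",e); ax=plane("top",*e[0],.076)
print("pad",pad,"cup",cup,"post",post,"axis",ax)
a=lambda v:np.degrees(np.arctan2(v[1],v[0]))
print("lever dist",np.hypot(*(pad-ax)[:2]),"cupr",np.hypot(*(cup-ax)[:2]),"ang lever",a(pad-ax),"post",a(post-ax),"cup",a(cup-ax))
# socket by top+side
print("sock", plane("top",206,287,.068), plane("side",328,344,.068,))
big=cv2.resize(im[220:340,120:320],(800,480),interpolation=2)
s=cv2.imread("pics/side0.png")[310:460,260:400]
s=cv2.resize(s,(448,480),interpolation=2)
cv2.imwrite("pics/crop.png",cv2.resize(np.hstack([big[:,200:],s]),(800,366)))
```

```text
pad ((385.78118896484375, 236.6644744873047), (23.124675750732422, 26.7298583984375), 11.888657569885254)
cup ((462.0, 225.0), (22.0, 22.0), 90.0)
post ((467.0, 318.0), (14.0, 18.0), 90.0)
disc ((478.3365173339844, 259.7765808105469), (98.09307098388672, 118.09070587158203), 117.57072448730469)
pad [0.62524434 0.02282074 0.083     ] cup [ 0.64169034 -0.10516477  0.098     ] post [ 0.48824138 -0.11362146  0.06      ] axis [ 0.58573106 -0.13517419  0.076     ]
lever dist 0.16286097404250585 cupr 0.06349807839148576 ang lever 75.95879421638203 post 167.53373153053906 cup 28.203436195381478
sock [0.54128011 0.33127054 0.068     ] [0.54125154 0.33904852 0.068     ]
```

View pics/crop.png

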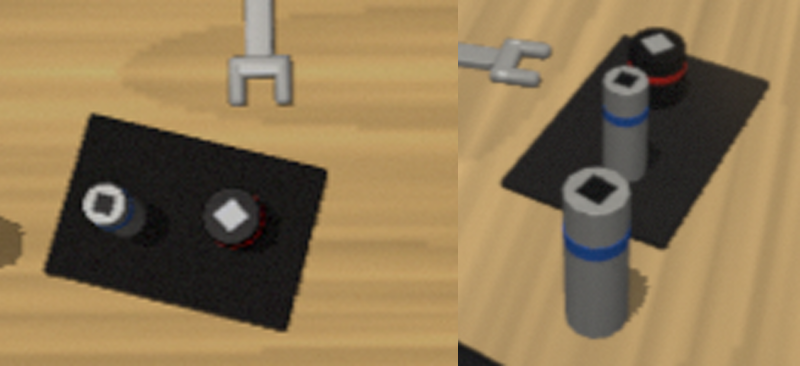

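The crop confirms it: the slim blue-banded socket stands on the pad and the bigger one is off it. Next I go above the thumb pad with the jaws shut.

Request:
send_rows:
  jaw: [255,255,255,255,255]
  travel:
    - [22,35,0]
    - [22,35,0]
    - [22,35,0]
    - [22,35,0]
    - [22,35,0]
  roll: [0.38,0.38,0.38,0.38,0.38]

```text
time: 0.6
ee_pos: [0.2923, -0.4993, 0.2007]
tcp_rot: [-180.0, -0.0, 30.4]
wrist_force: [-0.0, -0.6, -0.4]
grip_width: 0.591
gripper_force: 0.0
```

Request:
send_rows:
  jaw: [255,255,255,255,255]
  travel:
    - [22,35,0]
    - [22,35,0]
    - [22,35,0]
    - [22,35,0]
    - [22,35,0]
  roll: [0.38,0.38,0.38,0.38,0.38]

```text
time: 1.1
ee_pos: [0.4023, -0.3244, 0.2008]
tcp_rot: [-180.0, 0.0, 45.6]
wrist_force: [0.3, 0.1, -0.0]
grip_width: 0.155
gripper_force: 0.0
```

Request:
send_rows:
  jaw: [255,255,255,255,255]
  travel:
    - [22,35,0]
    - [22,35,0]
    - [22,35,0]
    - [22,35,0]
    - [22,35,0]
  roll: [0.38,0.38,0.38,0.38,0.38]

```text
time: 1.6
ee_pos: [0.5124, -0.1493, 0.2009]
tcp_rot: [-180.0, 0.0, 60.8]
wrist_force: [0.5, -0.3, 0.2]
grip_width: 0.006
gripper_force: 0.0
```

Request:
send_rows:
  jaw: [255,255,255,255,255]
  travel:
    - [22,35,0]
    - [22,35,0]
    - [22,35,0]
    - [22,35,0]
    - [22,35,0]
  roll: [0.38,0.38,0.38,0.38,0.38]

```text
time: 2.1
ee_pos: [0.6224, 0.0257, 0.2007]
tcp_rot: [-180.0, 0.0, 76.0]
wrist_force: [-1.0, 0.3, 0.5]
grip_width: 0.005
gripper_force: 0.0
```

Run:
```python
from h import *
m=env.camera_model("wrist"); im=env.grab_frame("wrist"); cv2.imwrite("pics/w1.png",im)
import json; json.dump({k:np.array(v).tolist() for k,v in m.items() if k in("vertical_fov","cx","cy","T")},open("w1.json","w"))
hsv=cv2.cvtColor(im,cv2.COLOR_BGR2HSV)
k=cv2.inRange(hsv,(5,150,80),(20,255,255)); c=max(cv2.findContours(k,0,1)[0],key=cv2.contourArea); r=cv2.minAreaRect(c)
print(r,plane("wrist",*r[0],.083,m),[plane("wrist",*b,.083,m).round(3).tolist() for b in cv2.boxPoints(r)])
print(proj("wrist",[.5846,-.14,.076],m))
```

```text
((320.5, 228.5), (41.0, 51.0), 90.0) [0.62930536 0.02512338 0.083     ] [[0.613, 0.047, 0.083], [0.654, 0.037, 0.083], [0.646, 0.003, 0.083], [0.604, 0.013, 0.083]]
(np.float64(315.895658558748), np.float64(388.1911676331589))
```

View pics/w1.png

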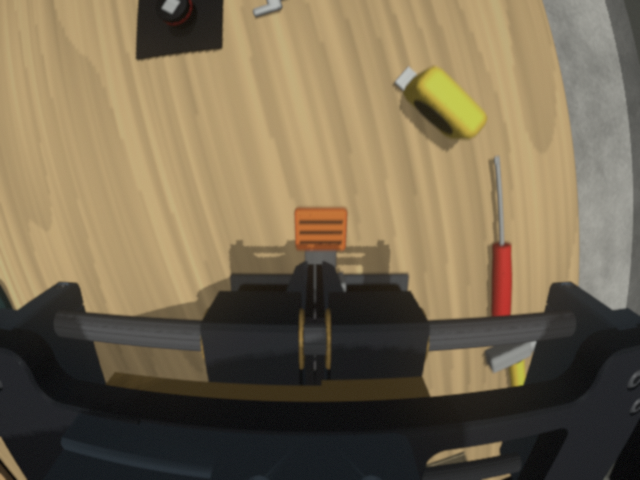

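The orange pad's outer edge is visible at (321,207), square to the tool. The pad centre is about (0.6287,0.0226). I'll press with the fingertip's inner edge near that centre, so I shift the tool about 12 mm outward.

Request:
send_rows:
  jaw: [255,255,255,255,255]
  travel:
    - [9,9,0]
    - [0,0,-25]
    - [0,0,-25]
    - [0,0,-25]
    - [0,0,-18]
  roll: [0,0,0,0,0]

```text
time: 2.65
ee_pos: [0.6299, 0.0323, 0.1062]
tcp_rot: [-179.9, 0.0, 75.8]
wrist_force: [-0.1, -0.2, -0.3]
grip_width: 0.008
gripper_force: 0.0
```

Request:
send_rows:
  jaw: [255,255,255,255,255]
  travel:
    - [0,0,-2]
    - [0,0,-2]
    - [0,0,-2]
    - [0,0,-2]
    - [0,0,-2]
  roll: [0,0,0,0,0]

```text
time: 3.15
ee_pos: [0.6312, 0.033, 0.0985]
tcp_rot: [179.9, -0.0, 75.9]
wrist_force: [-0.4, -1.2, 0.5]
grip_width: 0.006
gripper_force: 0.0
```

Request:
send_rows:
  jaw: [255,255,255,255,255]
  travel:
    - [0,0,-1]
    - [0,0,-1]
    - [0,0,-1]
    - [0,0,-1]
    - [0,0,-1]
  roll: [0,0,0,0,0]

```text
time: 3.65
ee_pos: [0.6308, 0.033, 0.0929]
tcp_rot: [-180.0, -0.0, 75.9]
wrist_force: [-0.4, 0.4, 0.1]
grip_width: 0.005
gripper_force: 0.0
```

Request:
send_rows:
  jaw: [255,255,255,255,255]
  travel:
    - [0,0,-1]
    - [0,0,-1]
    - [0,0,-1]
    - [0,0,0]
    - [0,0,0]
  roll: [0,0,0,0,0]

```text
time: 4.15
ee_pos: [0.6308, 0.033, 0.0899]
tcp_rot: [-180.0, 0.0, 75.9]
wrist_force: [0.4, 0.5, 0.3]
grip_width: 0.005
gripper_force: 0.0
```

Run:
```python
from h import *
im=env.grab_frame("side"); a=cv2.resize(im[140:270,270:430],(640,520),interpolation=2); cv2.imwrite("pics/s2.png",a)
print([env.get_state()["wrist_force"].round(2)])
```

```text
[array([-0.61,  0.18,  0.13])]
```

View pics/s2.png

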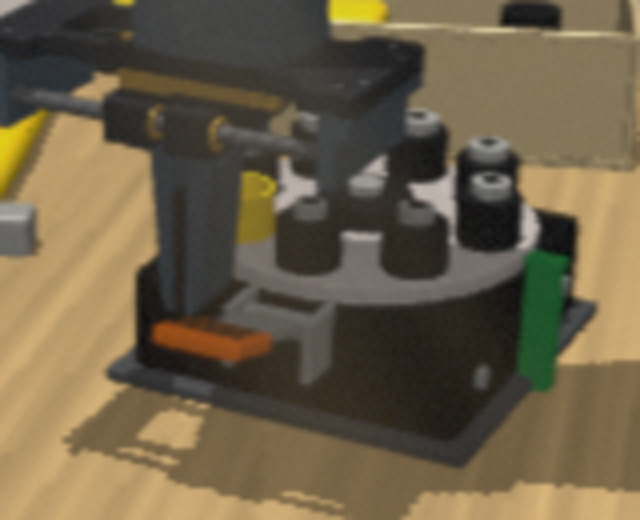

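The fingertip is near the pad in this view, but it may be offset. I'll check by projection.

Run:
```python
from h import *
m=env.camera_model("side")
a=cv2.imread("pics/side0.png"); b=env.grab_frame("side"); t=env.grab_frame("top"); t0=cv2.imread("pics/top0.png")
for n,i,bx in(("side",a,(295,205,345,240)),("side",b,(295,205,345,240)),("top",t0,(360,210,402,265)),("top",t,(360,210,402,265))):
    h=cv2.cvtColor(i,cv2.COLOR_BGR2HSV); k=cv2.inRange(h,(5,150,80),(20,255,255)); z=np.zeros_like(k); z[bx[1]:bx[3],bx[0]:bx[2]]=k[bx[1]:bx[3],bx[0]:bx[2]]
    print(n,cv2.boundingRect(z),[round(float(x),1) for x in np.argwhere(z).mean(0)[::-1]])
e=env.get_state()["ee_pos"]; tip=e-[0,0,.017]
print("tip side",proj("side",tip),"pad ctr est",proj("side",[.6287,.0226,.083]),"tip edges",[np.round(proj("side",tip+np.array([s*.242,s*.970,0])*.016),1) for s in(-1,1)])
print("top est",proj("top",[.6287,.0226,.083]))
cv2.imwrite("pics/cmp.png",np.hstack([cv2.resize(a[180:250,290:370],(400,350),interpolation=2),cv2.resize(b[180:250,290:370],(400,350),interpolation=2)]))
```

```text
side (308, 219, 30, 11) [321.9, 224.3]
side (308, 220, 30, 10) [322.4, 224.8]
top (373, 222, 27, 30) [385.4, 236.8]
top (0, 0, 0, 0) [nan, nan]
tip side (np.float64(318.7350673119627), np.float64(229.0779334801978)) pad ctr est (np.float64(321.296436473056), np.float64(221.82683078279518)) tip edges [array([322.8, 225.6]), array([314.5, 232.6])]
top est (np.float64(385.8481685815407), np.float64(234.70507791060172))<stdin>:6: RuntimeWarning: Mean of empty slice.
  ret = um.true_divide(
```

View pics/cmp.png

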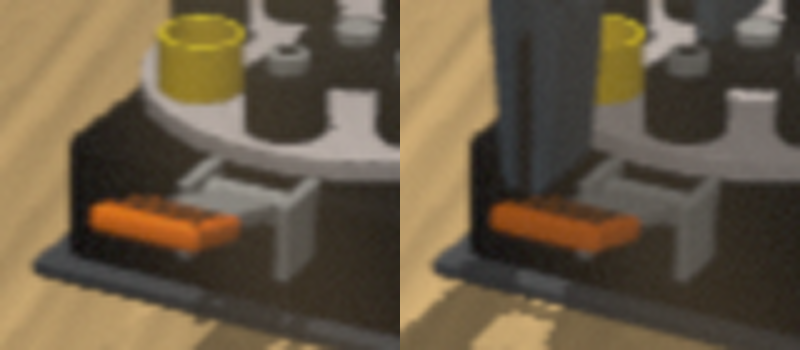

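Run:
```python
from h import *
import json
m=json.load(open("w1.json")); 
e=np.array([.6224,.0257,.2007])
for dz in(0,.017): 
  for s in(-.016,0,.016): print("w1",dz,s,np.round(proj("wrist",e+np.array([s*.242,s*.97,-dz]),m),1))
print("cam",np.round(np.array(m["T"])[:3],3).tolist())
for u,v in((313,218),(317.5,218)):
  o,d=ray("side",u,v)
  for y in(.0485,.033,.017,0.0): print(u,y,np.round(o+d*(y-o[1])/d[1],3))
print(proj("side",[.632,.042,.083]),proj("side",[.6335,.042,.083]),env.get_state()["ee_pos"],env.get_state()["wrist_force"])
for z in (.083,.06,.04):print(z,plane("top",385.8,236.7,z))
# pad centroid triangulation top x side
o1,d1=ray("top",385.8,236.7);o2,d2=ray("side",321.9,224.3)
A=np.c_[d1,-d2];s=np.linalg.lstsq(A,o2-o1,rcond=None)[0];print("tri",o1+d1*s[0],o2+d2*s[1])
```

```text
w1 0 -0.016 [311.2 311.5]
w1 0 0 [311.1 284.7]
w1 0 0.016 [311.  256.2]
w1 0.017 -0.016 [311.4 298.5]
w1 0.017 0 [311.4 273.2]
w1 0.017 0.016 [311.3 246.6]
cam [[0.97, -0.232, -0.065, 0.643], [-0.241, -0.934, -0.263, 0.1], [0.0, 0.271, -0.962, 0.383]]
313 0.0485 [0.638 0.048 0.102]
313 0.033 [0.642 0.033 0.094]
313 0.017 [0.646 0.017 0.086]
313 0.0 [0.65  0.    0.078]
317.5 0.0485 [0.629 0.048 0.103]
317.5 0.033 [0.633 0.033 0.095]
317.5 0.017 [0.637 0.017 0.087]
317.5 0.0 [0.642 0.    0.079]
(np.float64(316.91889624391587), np.float64(226.20668639806914)) (np.float64(316.11118370206344), np.float64(226.1141513112255)) [0.63087381 0.03302887 0.08997432] [-0.38513559  0.10086753 -0.45132365]
0.083 [0.62518163 0.02279036 0.083     ]
0.06 [0.6304368  0.01996646 0.06      ]
0.04 [0.63500652 0.0175109  0.04      ]
tri [0.62639366 0.02213906 0.07769535] [0.62760928 0.02230533 0.07795269]
```

Contact force is still zero, and both views suggest the closed fingertips sit about 10 mm higher than I expected. I'll keep going down gently on force feedback.

Request:
send_rows:
  jaw: [255,255,255,255,255]
  travel:
    - [0,0,-1]
    - [0,0,-1]
    - [0,0,-1]
    - [0,0,-1]
    - [0,0,-1]
  roll: [0,0,0,0,0]

```text
time: 4.8
ee_pos: [0.6308, 0.033, 0.0848]
tcp_rot: [-180.0, -0.0, 75.9]
wrist_force: [0.3, -0.1, 0.2]
grip_width: 0.008
gripper_force: 0.0
```

Request:
send_rows:
  jaw: [255,255,255,255,255]
  travel:
    - [0,0,-1]
    - [0,0,-1]
    - [0,0,-1]
    - [0,0,-1]
    - [0,0,-1]
  roll: [0,0,0,0,0]

```text
time: 5.3
ee_pos: [0.6308, 0.033, 0.0798]
tcp_rot: [-180.0, -0.0, 75.9]
wrist_force: [-0.9, -0.5, 0.6]
grip_width: 0.001
gripper_force: 0.0
```

Run:
```python
from h import *
a=cv2.imread("pics/side0.png"); b=env.grab_frame("side"); w=env.grab_frame("wrist")
cv2.imwrite("pics/cmp2.png",np.hstack([cv2.resize(b[180:250,290:370],(400,350),interpolation=2),cv2.resize(w[190:330,240:400],(400,350))]))
h=cv2.cvtColor(b,cv2.COLOR_BGR2HSV); k=cv2.inRange(h,(5,150,80),(20,255,255)); z=k[205:240,295:345]; print(cv2.boundingRect(z),np.argwhere(z).mean(0))
```

```text
(13, 16, 30, 9) [20.1734104 28.2716763]
```

View pics/cmp2.png

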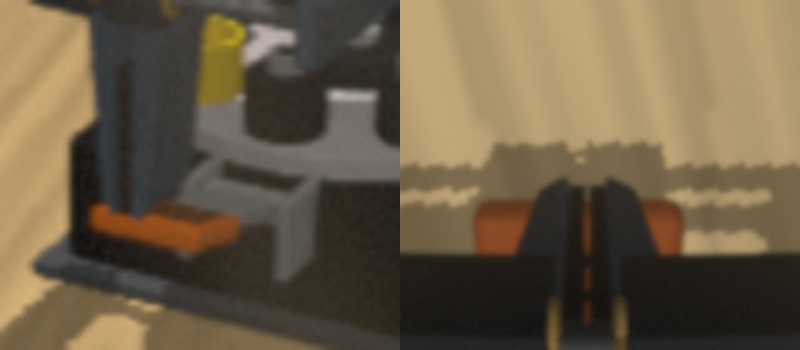

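The lever has not moved. The fingertip is just above the pad, with its far end a little beyond the pad's outer edge. I'll carry on down gently.

Request:
send_rows:
  jaw: [255,255,255,255,255]
  travel:
    - [0,0,-1]
    - [0,0,-1]
    - [0,0,-1]
    - [0,0,-1]
    - [0,0,-1]
  roll: [0,0,0,0,0]

```text
time: 5.9
ee_pos: [0.6309, 0.0331, 0.075]
tcp_rot: [180.0, -0.0, 75.9]
wrist_force: [-0.7, 0.1, 1.9]
grip_width: 0.004
gripper_force: 0.8
```

Request:
send_rows:
  jaw: [255,255,255,255,255]
  travel:
    - [0,0,-1]
    - [0,0,-1]
    - [0,0,-1]
    - [0,0,-1]
    - [0,0,-1]
  roll: [0,0,0,0,0]

```text
time: 6.4
ee_pos: [0.6309, 0.033, 0.0699]
tcp_rot: [180.0, -0.0, 75.9]
wrist_force: [0.1, 0.5, 1.5]
grip_width: 0.006
gripper_force: 0.9
```

Request:
send_rows:
  jaw: [255,255,255,255,255]
  travel:
    - [0,0,-1]
    - [0,0,-1]
    - [0,0,-1]
    - [0,0,-1]
    - [0,0,-1]
  roll: [0,0,0,0,0]

```text
time: 6.9
ee_pos: [0.6309, 0.033, 0.0649]
tcp_rot: [-180.0, 0.0, 75.9]
wrist_force: [0.6, 0.8, 2.5]
grip_width: 0.002
gripper_force: 0.9
```

```bash
cat > lev.py <<'E'
from h import *
b=env.grab_frame("side"); h=cv2.cvtColor(b,cv2.COLOR_BGR2HSV); k=cv2.inRange(h,(5,150,80),(20,255,255)); z=k[205:260,290:345]; print("lever blob",cv2.boundingRect(z),np.argwhere(z).mean(0).round(1))
y=cv2.inRange(h,(22,120,80),(35,255,255))[160:230,290:430]; print("cup blob",cv2.boundingRect(y),int((y>0).sum()))
s=env.get_state(); print(s["ee_pos"].round(4),s["wrist_force"].round(2))
E
python3 lev.py
```

```text
lever blob (17, 21, 31, 10) [25.5 33.6]
cup blob (40, 25, 9, 16) 71
[0.6308 0.033  0.0647] [0.98 0.63 2.01]
```

In contact since TCP z≈0.077 with about 2 N of spring, now some 12 mm down. I'll continue in small steps.

Request:
send_rows:
  jaw: [255,255,255,255,255]
  travel:
    - [0,0,-1]
    - [0,0,-1]
    - [0,0,-1]
    - [0,0,0]
    - [0,0,0]
  roll: [0,0,0,0,0]

```text
time: 7.45
ee_pos: [0.6309, 0.0331, 0.0621]
tcp_rot: [180.0, -0.0, 75.9]
wrist_force: [-0.7, 3.7, 5.4]
grip_width: 0.005
gripper_force: 2.3
```

Request:
send_rows:
  jaw: [255,255,255,255,255]
  travel:
    - [0,0,-0.5]
    - [0,0,-0.5]
    - [0,0,-0.5]
    - [0,0,-0.5]
    - [0,0,0]
  roll: [0,0,0,0,0]

```text
time: 7.95
ee_pos: [0.6311, 0.0332, 0.0601]
tcp_rot: [180.0, -0.0, 75.9]
wrist_force: [0.4, 3.9, 6.3]
grip_width: 0.007
gripper_force: 2.9
```

Request:
send_rows:
  jaw: [255,255,255,255,255]
  travel:
    - [0,0,-0.5]
    - [0,0,-0.5]
    - [0,0,-0.5]
    - [0,0,-0.5]
    - [0,0,0]
  roll: [0,0,0,0,0]

```text
time: 8.45
ee_pos: [0.6311, 0.0332, 0.0581]
tcp_rot: [180.0, -0.0, 75.9]
wrist_force: [0.8, 3.9, 5.7]
grip_width: 0.007
gripper_force: 2.7
```

Request:
send_rows:
  jaw: [255,255,255,255,255]
  travel:
    - [0,0,-0.5]
    - [0,0,-0.5]
    - [0,0,-0.5]
    - [0,0,-0.5]
    - [0,0,0]
  roll: [0,0,0,0,0]

```text
time: 8.95
ee_pos: [0.6312, 0.0331, 0.0561]
tcp_rot: [180.0, -0.0, 75.9]
wrist_force: [0.7, 3.8, 4.5]
grip_width: 0.004
gripper_force: 2.4
```

```bash
python3 lev.py
```

```text
lever blob (18, 23, 30, 13) [29.1 34.3]
cup blob (40, 27, 10, 15) 57
[0.6312 0.0331 0.0561] [0.46 3.55 4.72]
```

Request:
send_rows:
  jaw: [255,255,255,255,255]
  travel:
    - [0,0,-0.5]
    - [0,0,-0.5]
    - [0,0,-0.5]
    - [0,0,-0.5]
    - [0,0,0]
  roll: [0,0,0,0,0]

```text
time: 9.5
ee_pos: [0.6311, 0.0331, 0.054]
tcp_rot: [180.0, -0.0, 75.9]
wrist_force: [0.6, 2.1, 4.0]
grip_width: 0.007
gripper_force: 2.2
```

```bash
python3 lev.py
```

```text
lever blob (17, 24, 31, 13) [30.1 34.1]
cup blob (40, 27, 11, 16) 58
[0.6311 0.033  0.0541] [1.93 2.38 3.54]
```

Request:
send_rows:
  jaw: [255,255,255,255,255]
  travel:
    - [0,0,-0.5]
    - [0,0,-0.5]
    - [0,0,-0.5]
    - [0,0,-0.5]
    - [0,0,0]
  roll: [0,0,0,0,0]

```text
time: 10.05
ee_pos: [0.6309, 0.033, 0.0519]
tcp_rot: [180.0, 0.0, 75.9]
wrist_force: [1.3, 3.2, 4.1]
grip_width: 0.01
gripper_force: 2.0
```

```bash
python3 lev.py
```

```text
lever blob (17, 25, 30, 13) [31.  34.1]
cup blob (40, 28, 11, 15) 56
[0.6309 0.0329 0.0519] [1.16 1.57 4.6 ]
```

Request:
send_rows:
  jaw: [255,255,255,255,255]
  travel:
    - [0,0,-0.5]
    - [0,0,-0.5]
    - [0,0,-0.5]
    - [0,0,-0.5]
    - [0,0,0]
  roll: [0,0,0,0,0]

```text
time: 10.6
ee_pos: [0.6308, 0.033, 0.0498]
tcp_rot: [-180.0, 0.0, 75.9]
wrist_force: [2.0, 1.1, 4.8]
grip_width: 0.002
gripper_force: 1.8
```

```bash
python3 lev.py
```

```text
lever blob (17, 25, 30, 14) [31.8 34.1]
cup blob (41, 28, 11, 16) 57
[0.6307 0.033  0.0498] [1.4  1.89 3.92]
```

Request:
send_rows:
  jaw: [255,255,255,255,255]
  travel:
    - [0,0,-0.5]
    - [0,0,-0.5]
    - [0,0,-0.5]
    - [0,0,-0.5]
    - [0,0,0]
  roll: [0,0,0,0,0]

```text
time: 11.15
ee_pos: [0.6308, 0.033, 0.0479]
tcp_rot: [-180.0, 0.0, 75.9]
wrist_force: [0.4, 2.7, 4.9]
grip_width: 0.002
gripper_force: 2.1
```

```bash
python3 lev.py
```

```text
lever blob (17, 26, 30, 14) [32.8 34.3]
cup blob (41, 29, 12, 15) 58
[0.6308 0.0331 0.0479] [1.51 2.16 3.61]
```

Run:
```python
from h import *
for d in(-135,-120,-105,-90): 
    a=np.radians(166+d); print(d,np.round(proj("side",[.5846+.068*np.cos(a),-.14+.068*np.sin(a),.095]),1))
t=env.grab_frame("top"); h=cv2.cvtColor(t,cv2.COLOR_BGR2HSV); y=cv2.inRange(h,(22,120,80),(35,255,255))[190:330,400:560]; 
n,l,s,c=cv2.connectedComponentsWithStats(y); print([(s[i].tolist()) for i in range(1,n) if s[i,4]>8])
t0=cv2.imread("pics/top0.png"); s0=cv2.imread("pics/side0.png"); b=env.grab_frame("side")
cv2.imwrite("pics/now.png",np.hstack([cv2.resize(t[180:330,380:560],(432,360)),cv2.resize(b[150:260,290:402],(366,360))]))
```

```text
-135 [329.7 189.1]
-120 [333.5 192.2]
-105 [339.3 194.9]
-90 [346.8 197. ]
[]
```

View pics/now.png

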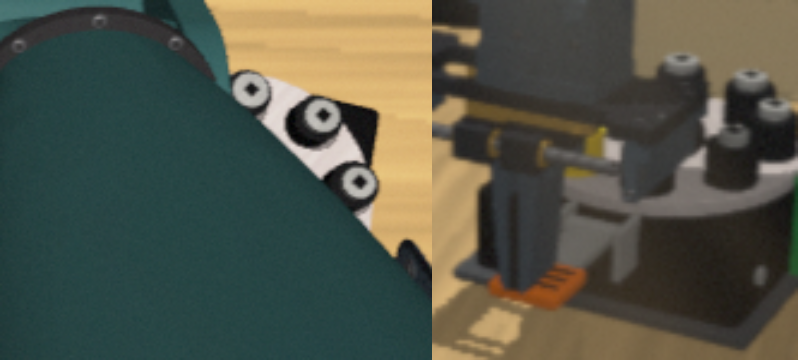

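The pad is well down, with about 4 N of force, and the carousel is only slightly turned. I'll continue.

Request:
send_rows:
  jaw: [255,255,255,255,255]
  travel:
    - [0,0,-0.5]
    - [0,0,-0.5]
    - [0,0,-0.5]
    - [0,0,-0.5]
    - [0,0,0]
  roll: [0,0,0,0,0]

```text
time: 11.8
ee_pos: [0.6308, 0.033, 0.0458]
tcp_rot: [-180.0, 0.0, 75.9]
wrist_force: [0.9, 2.4, 4.0]
grip_width: 0.006
gripper_force: 2.0
```

```bash
python3 lev.py
```

```text
lever blob (17, 27, 30, 14) [33.9 34.1]
cup blob (41, 30, 12, 15) 62
[0.6308 0.033  0.0459] [2.37 3.29 3.22]
```

Request:
send_rows:
  jaw: [255,255,255,255,255]
  travel:
    - [0,0,-0.5]
    - [0,0,-0.5]
    - [0,0,-0.5]
    - [0,0,-0.5]
    - [0,0,0]
  roll: [0,0,0,0,0]

```text
time: 12.35
ee_pos: [0.6307, 0.033, 0.0438]
tcp_rot: [-180.0, 0.0, 75.9]
wrist_force: [0.1, 1.4, 3.4]
grip_width: 0.003
gripper_force: 1.6
```

```bash
python3 lev.py
```

```text
lever blob (17, 28, 30, 15) [35. 34.]
cup blob (41, 31, 13, 14) 65
[0.6307 0.033  0.0438] [0.85 2.44 2.95]
```

Request:
send_rows:
  jaw: [255,255,255,255,255]
  travel:
    - [0,0,-0.5]
    - [0,0,-0.5]
    - [0,0,-0.5]
    - [0,0,-0.5]
    - [0,0,0]
  roll: [0,0,0,0,0]

```text
time: 12.9
ee_pos: [0.6308, 0.0329, 0.0418]
tcp_rot: [-180.0, 0.0, 75.9]
wrist_force: [1.2, 1.0, 2.4]
grip_width: 0.004
gripper_force: 1.5
```

```bash
python3 lev.py
```

```text
lever blob (17, 28, 30, 16) [36.1 33.8]
cup blob (42, 32, 14, 14) 69
[0.6308 0.033  0.0419] [0.   0.7  3.78]
```

Request:
send_rows:
  jaw: [255,255,255,255,255]
  travel:
    - [0,0,-0.5]
    - [0,0,-0.5]
    - [0,0,-0.5]
    - [0,0,-0.5]
    - [0,0,0]
  roll: [0,0,0,0,0]

```text
time: 13.45
ee_pos: [0.6308, 0.033, 0.0401]
tcp_rot: [-180.0, 0.0, 75.9]
wrist_force: [-1.9, -0.0, 6.7]
grip_width: 0.006
gripper_force: 3.5
```

```bash
python3 lev.py
```

```text
lever blob (17, 29, 30, 16) [36.9 34. ]
cup blob (47, 33, 10, 10) 72
[0.6309 0.0329 0.0401] [-2.19  0.59  7.62]
```

Request:
send_rows:
  jaw: [255,255,255,255,255]
  travel:
    - [0,0,-0.3]
    - [0,0,-0.3]
    - [0,0,0]
    - [0,0,0]
    - [0,0,0]
  roll: [0,0,0,0,0]

```text
time: 14.0
ee_pos: [0.6309, 0.0329, 0.0396]
tcp_rot: [-180.0, 0.0, 75.9]
wrist_force: [-1.6, 0.4, 8.6]
grip_width: 0.005
gripper_force: 4.3
```

```bash
python3 lev.py
```

```text
lever blob (17, 29, 31, 16) [37.  34.2]
cup blob (48, 34, 10, 15) 70
[0.6309 0.0329 0.0396] [-1.44 -0.13  9.02]
```

Request:
send_rows:
  jaw: [255,255,255,255,255]
  travel:
    - [0,0,-0.3]
    - [0,0,0]
    - [0,0,0]
    - [0,0,5]
    - [0,0,5]
  roll: [0,0,0,0,0]

```text
time: 14.55
ee_pos: [0.6307, 0.0329, 0.0491]
tcp_rot: [-180.0, 0.0, 75.9]
wrist_force: [-0.8, -1.0, 1.1]
grip_width: 0.005
gripper_force: 0.7
```

Request:
send_rows:
  jaw: [255,255,255,255,255]
  travel:
    - [0,0,10]
    - [0,0,15]
    - [0,0,20]
    - [0,0,35]
    - [0,0,0]
  roll: [0,0,0,0,0]

```text
time: 15.05
ee_pos: [0.6334, 0.0331, 0.1342]
tcp_rot: [179.6, -0.1, 75.9]
wrist_force: [1.1, 0.3, 0.2]
grip_width: 0.008
gripper_force: 0.0
```

```bash
python3 lev.py
```

```text
lever blob (18, 15, 30, 10) [19.7 32. ]
cup blob (48, 31, 19, 18) 298
[0.6323 0.0331 0.1321] [-0.1  -0.43 -0.02]
```

The first press clicked: the cup now sits at side (347,200), which matches −90°, so two presses remain. I'll repeat the press down to the same depth.

Request:
send_rows:
  jaw: [255,255,255,255,255]
  travel:
    - [0,0,-25]
    - [0,0,-23]
    - [0,0,-2]
    - [0,0,-2]
    - [0,0,-2]
  roll: [0,0,0,0,0]

```text
time: 15.6
ee_pos: [0.6313, 0.033, 0.0758]
tcp_rot: [180.0, -0.0, 75.9]
wrist_force: [-1.9, 0.6, 2.1]
grip_width: 0.004
gripper_force: 0.7
```

Request:
send_rows:
  jaw: [255,255,255,255,255]
  travel:
    - [0,0,-2]
    - [0,0,-2]
    - [0,0,-2]
    - [0,0,-2]
    - [0,0,-2]
  roll: [0,0,0,0,0]

```text
time: 16.1
ee_pos: [0.631, 0.033, 0.065]
tcp_rot: [180.0, -0.0, 75.9]
wrist_force: [0.4, 1.4, 1.7]
grip_width: 0.002
gripper_force: 0.9
```

Request:
send_rows:
  jaw: [255,255,255,255,255]
  travel:
    - [0,0,-2]
    - [0,0,-2]
    - [0,0,-2]
    - [0,0,-2]
    - [0,0,-2]
  roll: [0,0,0,0,0]

```text
time: 16.6
ee_pos: [0.6312, 0.0333, 0.0552]
tcp_rot: [180.0, -0.0, 75.9]
wrist_force: [0.7, 3.3, 4.3]
grip_width: 0.004
gripper_force: 2.7
```

Request:
send_rows:
  jaw: [255,255,255,255,255]
  travel:
    - [0,0,-2]
    - [0,0,-2]
    - [0,0,-2]
    - [0,0,-2]
    - [0,0,-2]
  roll: [0,0,0,0,0]

```text
time: 17.1
ee_pos: [0.6311, 0.0331, 0.045]
tcp_rot: [180.0, -0.0, 75.9]
wrist_force: [1.5, 4.1, 4.8]
grip_width: 0.005
gripper_force: 2.4
```

Request:
send_rows:
  jaw: [255,255,255,255,255]
  travel:
    - [0,0,-1]
    - [0,0,-1]
    - [0,0,-1]
    - [0,0,-1]
    - [0,0,0]
  roll: [0,0,0,0,0]

```text
time: 17.6
ee_pos: [0.6309, 0.0329, 0.0409]
tcp_rot: [180.0, 0.0, 75.9]
wrist_force: [1.4, 0.5, 4.3]
grip_width: 0.008
gripper_force: 2.0
```

Same behaviour as before. Next: finish the click, let the lever up, and check.

Request:
send_rows:
  jaw: [255,255,255,255,255]
  travel:
    - [0,0,-0.5]
    - [0,0,-0.5]
    - [0,0,-0.5]
    - [0,0,-0.4]
    - [0,0,0]
  roll: [0,0,0,0,0]

```text
time: 18.1
ee_pos: [0.6309, 0.0329, 0.0395]
tcp_rot: [180.0, 0.0, 75.9]
wrist_force: [-0.3, -0.2, 8.9]
grip_width: 0.006
gripper_force: 4.7
```

Request:
send_rows:
  jaw: [255,255,255,255,255]
  travel:
    - [0,0,5]
    - [0,0,10]
    - [0,0,15]
    - [0,0,25]
    - [0,0,35]
  roll: [0,0,0,0,0]

```text
time: 18.6
ee_pos: [0.6295, 0.033, 0.1295]
tcp_rot: [-179.8, 0.0, 75.9]
wrist_force: [0.0, 0.5, 0.9]
grip_width: 0.006
gripper_force: 0.0
```

```bash
python3 lev.py;python3 - <<'E'
from h import *
for d in(-45,0):
    a=np.radians(166+d); print(d,np.round(np.array(proj("side",[.5846+.068*np.cos(a),-.14+.068*np.sin(a),.095]))-[290,160],1))
E
```

```text
lever blob (18, 15, 30, 11) [19.8 32.1]
cup blob (74, 32, 20, 18) 297
[0.6329 0.0331 0.1361] [5.38 0.32 5.96]
-45 [83.4 38.1]
0 [102.   31.6]
```

The second press clicked as well: the cup is at −45°. One press left, same again.

Request:
send_rows:
  jaw: [255,255,255,255,255]
  travel:
    - [0,0,-25]
    - [0,0,-23]
    - [0,0,-2]
    - [0,0,-2]
    - [0,0,-2]
  roll: [0,0,0,0,0]

```text
time: 19.15
ee_pos: [0.6315, 0.033, 0.0762]
tcp_rot: [179.9, -0.0, 75.9]
wrist_force: [0.1, 0.0, -0.3]
grip_width: 0.004
gripper_force: 0.0
```

Request:
send_rows:
  jaw: [255,255,255,255,255]
  travel:
    - [0,0,-2]
    - [0,0,-2]
    - [0,0,-2]
    - [0,0,-2]
    - [0,0,-2]
  roll: [0,0,0,0,0]

```text
time: 19.65
ee_pos: [0.6309, 0.033, 0.0651]
tcp_rot: [180.0, -0.0, 75.9]
wrist_force: [0.9, 1.7, 2.3]
grip_width: 0.005
gripper_force: 0.9
```

Request:
send_rows:
  jaw: [255,255,255,255,255]
  travel:
    - [0,0,-2]
    - [0,0,-2]
    - [0,0,-2]
    - [0,0,-2]
    - [0,0,-2]
  roll: [0,0,0,0,0]

```text
time: 20.15
ee_pos: [0.6312, 0.0333, 0.0553]
tcp_rot: [180.0, -0.0, 75.9]
wrist_force: [1.0, 3.9, 5.2]
grip_width: 0.006
gripper_force: 2.7
```

Request:
send_rows:
  jaw: [255,255,255,255,255]
  travel:
    - [0,0,-2]
    - [0,0,-2]
    - [0,0,-2]
    - [0,0,-2]
    - [0,0,-2]
  roll: [0,0,0,0,0]

```text
time: 20.65
ee_pos: [0.6311, 0.0331, 0.0451]
tcp_rot: [180.0, -0.0, 75.9]
wrist_force: [1.2, 2.8, 5.3]
grip_width: 0.004
gripper_force: 2.4
```

Request:
send_rows:
  jaw: [255,255,255,255,255]
  travel:
    - [0,0,-1]
    - [0,0,-1]
    - [0,0,-1]
    - [0,0,-1]
    - [0,0,0]
  roll: [0,0,0,0,0]

```text
time: 21.15
ee_pos: [0.6308, 0.0329, 0.041]
tcp_rot: [180.0, 0.0, 75.9]
wrist_force: [0.3, 1.0, 3.3]
grip_width: 0.002
gripper_force: 1.8
```

Request:
send_rows:
  jaw: [255,255,255,255,255]
  travel:
    - [0,0,-0.5]
    - [0,0,-0.5]
    - [0,0,-0.5]
    - [0,0,-0.4]
    - [0,0,0]
  roll: [0,0,0,0,0]

```text
time: 21.65
ee_pos: [0.6309, 0.0329, 0.0395]
tcp_rot: [180.0, 0.0, 75.9]
wrist_force: [-0.3, -0.0, 8.8]
grip_width: 0.002
gripper_force: 4.5
```

Request:
send_rows:
  jaw: [255,255,255,255,255]
  travel:
    - [0,0,5]
    - [0,0,15]
    - [0,0,30]
    - [0,0,40]
    - [0,0,40]
  roll: [0,0,0,0,0]

```text
time: 22.15
ee_pos: [0.6299, 0.0329, 0.1709]
tcp_rot: [-179.9, 0.0, 75.9]
wrist_force: [0.5, 0.0, 0.3]
grip_width: 0.003
gripper_force: 0.0
```

```bash
python3 lev.py
```

```text
lever blob (18, 15, 30, 10) [19.6 31.8]
cup blob (93, 25, 19, 18) 285
[0.6333 0.033  0.1779] [4.91 1.21 7.88]
```

The third click put the yellow cup at the post, side (392,194), with the lever back up. Next is the socket: open the jaws, yaw to 90°.

Request:
send_rows:
  jaw: [0,0,0,0,0]
  travel:
    - [-9,30,5]
    - [-9,30,5]
    - [-9,30,5]
    - [-9,30,5]
    - [-9,30,5]
  roll: [0.175,0.175,0.175,0.175,0.175]

```text
time: 22.7
ee_pos: [0.5849, 0.1839, 0.1948]
tcp_rot: [-180.0, 0.0, 82.9]
wrist_force: [-0.3, -0.6, -0.6]
grip_width: 0.412
gripper_force: 0.0
```

Request:
send_rows:
  jaw: [0,0,0,0,0]
  travel:
    - [-9,30,0]
    - [-9,30,0]
    - [-9,30,0]
    - [-9,30,0]
    - [-9,30,0]
  roll: [0.175,0.175,0.175,0.175,0.175]

```text
time: 23.2
ee_pos: [0.5399, 0.3339, 0.1946]
tcp_rot: [-180.0, 0.0, 89.9]
wrist_force: [0.1, -0.9, -0.1]
grip_width: 0.854
gripper_force: 0.0
```

Request:
send_rows:
  jaw: [0,0,0,0,0]
  travel:
    - [0,0,-10]
    - [0,0,-10]
    - [0,0,0]
    - [0,0,0]
    - [0,0,0]
  roll: [0,0,0,0,0]

```text
time: 23.7
ee_pos: [0.5412, 0.3324, 0.1745]
tcp_rot: [180.0, -0.0, 89.8]
wrist_force: [-0.6, -0.4, 0.2]
grip_width: 0.994
gripper_force: 0.0
```

Run:
```python
from h import *
import json
s=env.get_state(); e=s["ee_pos"]; print(e,s["tcp_rot"],s["time"])
m=env.camera_model("wrist"); im=env.grab_frame("wrist")
json.dump({k:np.array(v).tolist() for k,v in m.items() if k in("vertical_fov","cx","cy","T")},open("w2.json","w"))
cv2.imwrite("pics/w2raw.png",im)
y=np.radians(s["tcp_rot"][2]-90)
for dz in(.0,-.017,.006):
  for g in(-.0455,.0455):
    print(dz,g,[np.round(proj("wrist",e+np.array([g*np.cos(y)-w*np.sin(y),g*np.sin(y)+w*np.cos(y),dz]),m)) for w in(-.016,.016)])
for n,p in(("sock",[.541,.333,.068]),): print(n,proj("wrist",p,m))
t=env.grab_frame("top"); cv2.imwrite("pics/top2.png",t)
h=cv2.cvtColor(t,cv2.COLOR_BGR2HSV); yk=cv2.inRange(h,(22,120,80),(35,255,255))[190:330,400:560]; n,l,st,c=cv2.connectedComponentsWithStats(yk); print([(st[i].tolist()) for i in range(1,n) if st[i,4]>8])
```

```text
[0.54120273 0.3323755  0.17448655] [ 1.79995047e+02 -1.36817207e-05  8.98005427e+01] 23.7
0.0 -0.0455 [array([229., 310.]), array([225., 255.])]
0.0 0.0455 [array([393., 310.]), array([398., 255.])]
-0.017 -0.0455 [array([235., 297.]), array([232., 246.])]
-0.017 0.0455 [array([388., 297.]), array([391., 246.])]
0.006 -0.0455 [array([227., 314.]), array([222., 259.])]
0.006 0.0455 [array([395., 315.]), array([400., 259.])]
sock (np.float64(311.84383174436635), np.float64(231.9924821261232))
[[66, 97, 25, 22, 433]]
```

View pics/w2raw.png

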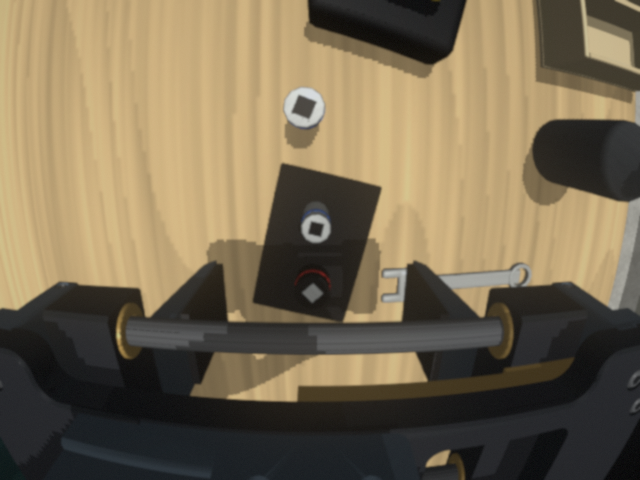

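The small socket top is at (316,228), centred between the fingertips at (223,263) and (407,262). The stub (312,285) and the bigger socket (304,107) are clear of the fingers. As with the lever, the tips stand about 7 mm above the reported TCP, so I'll take TCP z=0.033.

Request:
send_rows:
  jaw: [0,0,0,0,0]
  travel:
    - [0,3,-25]
    - [0,0,-30]
    - [0,0,-30]
    - [0,0,-20]
    - [0,0,0]
  roll: [0,0,0,0,0]

```text
time: 24.3
ee_pos: [0.5395, 0.335, 0.0668]
tcp_rot: [-179.8, 0.1, 89.8]
wrist_force: [-0.5, -1.1, -0.2]
grip_width: 0.998
gripper_force: 0.0
```

Request:
send_rows:
  jaw: [0,0,0,0,0]
  travel:
    - [0,0,-10]
    - [0,0,-10]
    - [0,0,-8]
    - [0,0,-8]
    - [0,0,0]
  roll: [0,0,0,0,0]

```text
time: 24.8
ee_pos: [0.5403, 0.3357, 0.0322]
tcp_rot: [-179.9, 0.0, 89.9]
wrist_force: [-0.6, 0.1, -0.0]
grip_width: 1.002
gripper_force: 0.0
```

Run:
```python
from h import *
s=env.get_state(); print(s["ee_pos"],s["wrist_force"])
b=env.grab_frame("side"); w=env.grab_frame("wrist")
cv2.imwrite("pics/g1.png",np.hstack([cv2.resize(b[270:450,230:430],(400,360)),cv2.resize(w[160:340,200:420],(400,327))[:360]if 0 else cv2.resize(w[160:340,210:410],(400,360))]))
```

```text
[0.54031041 0.33571445 0.03220345] [-0.55059616  0.12372681 -0.025366  ]
```

View pics/g1.png

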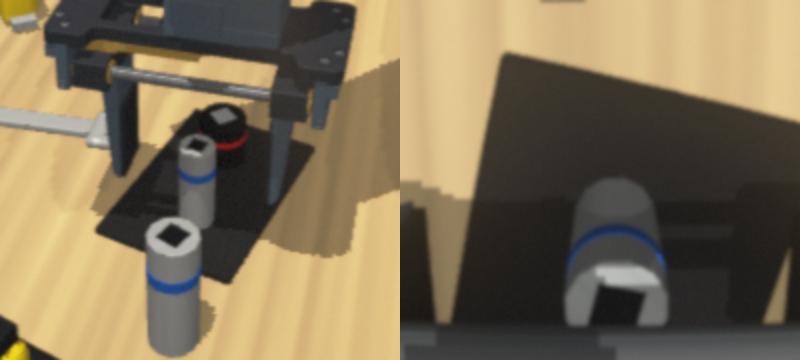

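The fingers straddle the small socket and the stub is clear of both. Measuring the tip height from side pixels (291,359) and (367,372).

Run:
```python
from h import *
for u,v in((291,359),(367,372)):
  o,d=ray("side",u,v)
  for y in(.3357,.3517): print(u,y,np.round(o+d*(y-o[1])/d[1],3))
```

```text
291 0.3357 [0.593 0.336 0.029]
291 0.3517 [0.588 0.352 0.044]
367 0.3357 [0.489 0.336 0.03 ]
367 0.3517 [0.487 0.352 0.044]
```

Request:
send_rows:
  jaw: [255,255,255,255,255]
  travel:
    - [0,0,0]
    - [0,0,0]
    - [0,0,0]
    - [0,0,0]
    - [0,0,0]
  roll: [0,0,0,0,0]

```text
time: 25.4
ee_pos: [0.5409, 0.336, 0.0333]
tcp_rot: [180.0, -0.0, 89.9]
wrist_force: [-0.5, 0.3, 0.4]
grip_width: 0.592
gripper_force: 0.0
```

Request:
send_rows:
  jaw: [255,255,255,255,255]
  travel:
    - [0,0,0]
    - [0,0,0]
    - [0,0,0]
    - [0,0,0]
    - [0,0,0]
  roll: [0,0,0,0,0]

```text
time: 25.9
ee_pos: [0.5408, 0.336, 0.0332]
tcp_rot: [-180.0, 0.0, 89.9]
wrist_force: [-0.3, 0.2, -1.2]
grip_width: 0.255
gripper_force: 29.9
```

Request:
send_rows:
  jaw: [255,255,255,255,255]
  travel:
    - [0,0,0]
    - [0,0,0]
    - [0,0,0]
    - [0,0,0]
    - [0,0,0]
  roll: [0,0,0,0,0]

```text
time: 26.4
ee_pos: [0.5408, 0.336, 0.0332]
tcp_rot: [-180.0, 0.0, 89.9]
wrist_force: [1.1, 1.0, -1.2]
grip_width: 0.255
gripper_force: 29.9
```

Gripped: about 23 mm wide at 30 N, so it is the small socket. Next I lift it while measuring the cup and the socket's offset in the gripper from the top and wrist pictures.

Request:
send_rows:
  jaw: [255,255,255,255,255]
  travel:
    - [0,0,10]
    - [0,0,20]
    - [0,0,30]
    - [0,0,35]
    - [0,0,35]
  roll: [0,0,0,0,0]

```text
time: 26.9
ee_pos: [0.5406, 0.3359, 0.1651]
tcp_rot: [-180.0, 0.0, 89.9]
wrist_force: [-0.7, -0.7, -1.4]
grip_width: 0.254
gripper_force: 29.9
```

Run:
```python
from h import *
import json
t0=cv2.imread("pics/top0.png"); t2=cv2.imread("pics/top2.png")
# socket top ring (top0)
r=t0[270:305,190:225]; k=cv2.inRange(cv2.cvtColor(r,cv2.COLOR_BGR2HSV),(0,0,120),(180,70,255))
c=max(cv2.findContours(k,0,1)[0],key=cv2.contourArea); (x,y),rad=cv2.minEnclosingCircle(c); bx=cv2.boundingRect(c)
print("sock top0",x+190,y+270,rad,bx,"->",plane("top",x+190,y+270,.068), "expected rad px",.012*529/.9)
# cup (top2)
h=cv2.cvtColor(t2,cv2.COLOR_BGR2HSV); k=cv2.inRange(h,(22,120,60),(35,255,255)); z=np.zeros_like(k); z[270:325,450:500]=k[270:325,450:500]
c=max(cv2.findContours(z,0,1)[0],key=cv2.contourArea); e=cv2.fitEllipse(cv2.convexHull(c)); print("cup",e,cv2.boundingRect(c))
for zz in(.101,.09):print(zz,plane("top",*e[0],zz))
print("gate est px",proj("top",[.5186,-.1235,.101]))
# brightest (rim top) only
k=cv2.inRange(h,(22,120,200),(35,255,255))[270:325,450:500]; print("bright",cv2.boundingRect(k),(k>0).sum())
cv2.imwrite("pics/cup_t.png",t2[270:325,450:500])
for row in h[280:318:2,462:496:2,2]: print(' '.join(f'{v:3d}' for v in row))
# sockets held in wrist
w=env.grab_frame("wrist"); cv2.imwrite("pics/w3.png",w); s=env.get_state(); print(s["ee_pos"])
m=env.camera_model("wrist"); hw=cv2.cvtColor(w,cv2.COLOR_BGR2HSV); k=cv2.inRange(hw,(105,120,60),(125,255,255)); z=k[180:340,260:380]; print("band wrist",cv2.boundingRect(z),(z>0).sum(),np.argwhere(z).mean(0)+[180,260])
b=env.grab_frame("side"); cv2.imwrite("pics/side3.png",b)
# band in side0 and now
for n,i,bx in(("s0",cv2.imread("pics/side0.png"),(310,330,350,385)),("s3",b,(270,200,400,385))):
    hh=cv2.cvtColor(i,cv2.COLOR_BGR2HSV); k=cv2.inRange(hh,(105,120,60),(125,255,255))[bx[1]:bx[3],bx[0]:bx[2]]; p=np.argwhere(k); print(n,p.mean(0)[::-1]+bx[:2],len(p),cv2.boundingRect(k))
```

```text
sock top0 203.59090900421143 286.18181800842285 6.837194919586182 (7, 11, 14, 12) -> [0.54269767 0.33546833 0.068     ] expected rad px 7.053333333333333
cup ((478.0630187988281, 297.7892761230469), (22.132244110107422, 24.41342544555664), 83.0902099609375) (466, 287, 25, 22)
0.101 [ 0.51799534 -0.12279711  0.101     ]
0.09 [ 0.51920223 -0.126021    0.09      ]
gate est px (np.float64(478.4668626297773), np.float64(297.4183652910235))
bright (20, 17, 21, 21) 244
 87 210 226 225 224 223 223 223 223 225 226 225 224 225 224 225 224
 52 226 226 226 227 226 226 225 224 222 222 222 222 222 225 223 223
184 226 225 225 226 225 226 225 225 226 225 223 223 220 220 220 221
155 225 225 227 226 225 226 226 225 226 225 226 226 226 225 224 223
226 225 225 227 227 222 224 221 180 191 218 224 226 226 225 224 225
225 223 226 221 138 210 186 160 137 117 102 125 221 226 226 226 226
225 225 223 135 185 201 215 226 226 226 149 111 101 224 226 226 225
224 224 169 110 205 206 226 226 226 226 226 132 112 187 225 224 225
224 225 121 106 219 226 225 225 226 224 226 187 110  99 225 224 223
226 225 121 111 222 2
[... 152 characters left out ...]
26 225 193 111 199 219 224 225
227 224 225 113 102 187 226 226 225 226 224 122 155 214 225 223 223
224 225 226 200 113 108 152 222 226 225 186 213 202 202 226 226 224
 72 172 220 224 225 136 113 108 124 165 156 143 154 225 223 224 225
  9  16  26  99 175 222 224 225 160 156 205 226 226 226 226 225 224
  4   3   3  43 173 161 128 122 148 193 214 219 219 217 213 190 158
 31  59  63  96 172 170 173 113   6   8   9  13  15  14  25  24  18
 65  67  64 119 174 171 171  85  10  14  10  11  11  15  11  14  16
[0.5431901  0.33742634 0.17117636]
band wrist (31, 93, 47, 18) 181 [278.54143646 314.61325967]
s0 [328.30769231 358.47692308] 65 (9, 24, 19, 8)
s3 [326.19047619 267.36507937] 63 (48, 63, 17, 8)
```

Request:
send_rows:
  jaw: [255,255,255,255,255]
  travel:
    - [-3,-20,7]
    - [-3,-40,7]
    - [-3,-40,7]
    - [-3,-40,7]
    - [-3,-40,7]
  roll: [-0.15,-0.15,-0.15,-0.15,-0.15]

```text
time: 27.5
ee_pos: [0.5246, 0.1538, 0.1979]
tcp_rot: [-179.9, 0.0, 83.8]
wrist_force: [0.3, 0.3, -0.7]
grip_width: 0.254
gripper_force: 29.9
```

Request:
send_rows:
  jaw: [255,255,255,255,255]
  travel:
    - [-3,-40,0]
    - [-3,-40,0]
    - [-3,-40,0]
    - [-3,-40,0]
    - [-3,-40,0]
  roll: [-0.15,-0.15,-0.15,-0.15,-0.15]

```text
time: 28.0
ee_pos: [0.5094, -0.0459, 0.1978]
tcp_rot: [-179.9, 0.0, 77.8]
wrist_force: [0.8, -0.0, -1.3]
grip_width: 0.255
gripper_force: 29.9
```

Request:
send_rows:
  jaw: [255,255,255,255,255]
  travel:
    - [-3,-40,0]
    - [-2,-40,0]
    - [0,-30,0]
    - [0,-20,0]
    - [0,-4,0]
  roll: [-0.15,-0.1,0,0,0]

```text
time: 28.5
ee_pos: [0.5047, -0.1799, 0.1978]
tcp_rot: [-179.9, 0.0, 75.7]
wrist_force: [-0.5, 0.6, -0.6]
grip_width: 0.252
gripper_force: 29.9
```

Request:
send_rows:
  jaw: [255,255,255,255,255]
  travel:
    - [0,0,0]
    - [0,0,0]
    - [0,0,0]
    - [0,0,0]
    - [0,0,0]
  roll: [0,0,0,0,0]

```text
time: 29.0
ee_pos: [0.5059, -0.1775, 0.1983]
tcp_rot: [180.0, -0.0, 75.9]
wrist_force: [-0.1, -0.2, -0.9]
grip_width: 0.257
gripper_force: 29.9
```

```bash
cat > cupw.py <<'E'
from h import *
s=env.get_state(); print(s["ee_pos"],s["tcp_rot"],s["time"])
m=env.camera_model("wrist"); w=env.grab_frame("wrist"); cv2.imwrite("pics/w4.png",w)
h=cv2.cvtColor(w,cv2.COLOR_BGR2HSV); g=proj("wrist",[.519,-.125,.101],m); print("gate px",np.round(g,1))
k=cv2.inRange(h,(22,120,60),(35,255,255)); n,l,st,c=cv2.connectedComponentsWithStats(k)
print([(st[i].tolist(),c[i].round(1).tolist()) for i in range(1,n) if st[i,4]>60])
x,y=int(g[0]),int(g[1])
for r in range(y-36,y+37,3): print(f"{r:3d}",' '.join((f"{h[r,q,2]:3d}" if k[r,q] else ' . ') for q in range(x-36,x+37,3)))
print(x-36)
E
python3 cupw.py
```

```text
[ 0.50589235 -0.17749716  0.19826078] [ 1.79999431e+02 -6.64749968e-05  7.58988827e+01] 29.0
gate px [311.9 166.8]
[([293, 145, 45, 45, 1546], [314.9, 167.3]), ([580, 194, 25, 110, 1768], [592.8, 247.6]), ([473, 441, 30, 12, 201], [486.5, 446.3])]
130  .   .   .   .   .   .   .   .   .   .   .   .   .   .   .   .   .   .   .   .   .   .   .   .   . 
133  .   .   .   .   .   .   .   .   .   .   .   .   .   .   .   .   .   .   .   .   .   .   .   .   . 
136  .   .   .   .   .   .   .   .   .   .   .   .   .   .   .   .   .   .   .   .   .   .   .   .   . 
139  .   .   .   .   .   .   .   .   .   .   .   .   .   .   .   .   .   .   .   .   .   .   .   .   . 
142  .   .   .   .   .   .   .   .   .   .   .   .   .   .   .   .   .   .   .   .   .   .   .   .   . 
145  .   .   .   .   .   .   .   .   .   .   .   .   .  214  .   .   .   .   .   .   .   .   .   .   . 
148  .   .   .   .   .   .   .   .   .   .  220 211 192 183 194 198 214  .   .   .   .   .   .   .   . 
151  .   .   .   .   .   .   .   .   .  219 184 176 178 177 181 177 180 196 221  .   .   .   .   .   . 
154  .   .   .   .  
[... 1051 characters left out ...]
  .   .  222 177 140 136 144 136 133 150 205 221  .   .   .   .   .   . 
187  .   .   .   .   .   .   .   .   .   .  213 220 204 191 196 209 221  .   .   .   .   .   .   .   . 
190  .   .   .   .   .   .   .   .   .   .   .   .   .   .   .   .   .   .   .   .   .   .   .   .   . 
193  .   .   .   .   .   .   .   .   .   .   .   .   .   .   .   .   .   .   .   .   .   .   .   .   . 
196  .   .   .   .   .   .   .   .   .   .   .   .   .   .   .   .   .   .   .   .   .   .   .   .   . 
199  .   .   .   .   .   .   .   .   .   .   .   .   .   .   .   .   .   .   .   .   .   .   .   .   . 
202  .   .   .   .   .   .   .   .   .   .   .   .   .   .   .   .   .   .   .   .   .   .   .   .   . 
275
```

The cup's rim circle is clean at (315,167). After the 1.5–2 mm lateral offset seen on the held socket, the TCP target is about (0.519,−0.125). I'll move over it and check in the side view.

Request:
send_rows:
  jaw: [255,255,255,255,255]
  travel:
    - [3,12,0]
    - [5,20,0]
    - [5,20.5,0]
    - [0,0,-20]
    - [0,0,-20]
  roll: [0,0,0,0,0]

```text
time: 29.55
ee_pos: [0.5195, -0.1242, 0.1582]
tcp_rot: [179.9, -0.0, 75.9]
wrist_force: [0.5, -0.8, -0.7]
grip_width: 0.257
gripper_force: 29.9
```

Request:
send_rows:
  jaw: [255,255,255,255,255]
  travel:
    - [0,0,-10]
    - [0,0,0]
    - [0,0,0]
    - [0,0,0]
    - [0,0,0]
  roll: [0,0,0,0,0]

```text
time: 30.05
ee_pos: [0.5193, -0.1256, 0.149]
tcp_rot: [179.9, 0.0, 75.8]
wrist_force: [-0.5, 0.3, -0.2]
grip_width: 0.253
gripper_force: 29.9
```

```bash
cat > chk.py <<'E'
from h import *
s=env.get_state(); e=s["ee_pos"]; print(e,s["time"])
b=env.grab_frame("side"); cv2.imwrite("pics/s5.png",b); h=cv2.cvtColor(b,cv2.COLOR_BGR2HSV)
k=cv2.inRange(h,(105,120,50),(125,255,255)); k[:130]=0;k[215:]=0;k[:,:370]=0;k[:,415:]=0; p=np.argwhere(k)
print("band",p.mean(0)[::-1].round(2),len(p),cv2.boundingRect(k))
y=cv2.inRange(h,(22,120,60),(35,255,255)); y[:170]=0;y[230:]=0;y[:,:370]=0;y[:,415:]=0; print("cup",cv2.boundingRect(y),np.argwhere(y).mean(0)[::-1].round(2))
for r in range(y.nonzero()[0].min(),y.nonzero()[0].max()+1): q=np.nonzero(y[r])[0]; print(r,q.min(),q.max(),end="; ")
# side-frame reference: band centre at rest (328.31,358.48), socket at TCP (.5408,.336,.0332)
o,d=ray("side",328.31,358.48)
zb=(o+d*(.3355-o[1])/d[1]); print("\nband rest pt",zb)
off=zb-np.array([.5408,.336,.0332]); print("band off",off,"expected now",proj("side",e+off))
print("cup rim pred",proj("side",[.519,-.125,.101]),"socket foot pred",proj("side",e+[0,0,-.0272]))
w=h[:,:,:]
for r in range(160,206,2): print(r,' '.join(f"{b[r,q].mean():3.0f}" for q in range(376,412,2)))
E
python3 chk.py
```

```text
[ 0.51928594 -0.12563897  0.14900967] 30.05
band [392.17 159.  ] 23 (388, 157, 10, 4)
cup (382, 185, 19, 18) [391.7  193.62]
185 387 395; 186 385 398; 187 384 399; 188 384 400; 189 384 400; 190 384 400; 191 384 400; 192 384 400; 193 384 400; 194 384 400; 195 383 400; 196 382 400; 197 383 400; 198 383 400; 199 384 399; 200 384 399; 201 385 399; 202 387 397; 
band rest pt [0.54137438 0.3355     0.04097572]
band off [ 0.00057438 -0.0005      0.00777572] expected now (np.float64(393.65375881722855), np.float64(161.78553106504842))
cup rim pred (np.float64(392.0708708649235), np.float64(188.5089017809741)) socket foot pred (np.float64(392.68332100966916), np.float64(178.65501790681486))
160 111 111 113  98  61  68  80  65  62  63  61  46  49  52  90 111 111 112
162 110 110 111 111 112 111  89  81  83  89  81  55  56  97 111 111 110 110
164 112 111 111 111 110 111  86  88  94  98  85  83  92 111 111 111 112 110
166 111 112 112 110 109 111  76  89  98  97  85  83  95 110 112 111 112 112
168  73 106 111 110 111 110  82  91  97  99  90  83  98 112 112 111 112 112
170  90  83  98 112 114 108  
[... 638 characters left out ...]
 154 150 146 154
188 177 178 182 163 112  89  89  89  88  88  82  82 112 153 154 151 146 155
190 119 157 157 113 100 124 101  95  94  91  87  98 104 148 152 147 147 156
192 147 152 122 105  85  86 106  96  96 103 104 102  94 102  78 104 131 152
194 114 102  73  86  87  89 101 104 103 101  96  88  90 110  56  24  25  40
196  93  75  43  55  88  94 103 101 104 101  99  91  92 110  72  12  11  16
198  45  39  33  74  89  96 102 104 102  96  96  90  94 112  70  19  18  15
200  43  35  36 119 107  97 100 101  98 100  94  86 100 110  62  17  12  18
202  43  40  37 133 176 143 119 114 109 109 112 123 163 112  49  27  21  20
204  43  40  39 131 182 179 178 179 175 176 179 170 109  84  85  80  79  69
```

In the side view the socket (columns 387–400) lines up over the cup (384–400), with both within half a pixel of prediction. Lowering slowly.

Request:
send_rows:
  jaw: [255,255,255,255,255]
  travel:
    - [0,0,-5]
    - [0,0,-5]
    - [0,0,-4]
    - [0,0,-3]
    - [0,0,-3]
  roll: [0,0,0,0,0]

```text
time: 30.6
ee_pos: [0.5188, -0.1255, 0.1278]
tcp_rot: [-180.0, 0.0, 75.9]
wrist_force: [0.3, 0.0, -1.4]
grip_width: 0.258
gripper_force: 29.9
```

Request:
send_rows:
  jaw: [255,255,255,255,255]
  travel:
    - [0,0,-1]
    - [0,0,-1]
    - [0,0,-1]
    - [0,0,-1]
    - [0,0,0]
  roll: [0,0,0,0,0]

```text
time: 31.1
ee_pos: [0.5188, -0.1255, 0.1242]
tcp_rot: [-180.0, -0.0, 75.9]
wrist_force: [-0.0, -1.0, -0.6]
grip_width: 0.253
gripper_force: 29.9
```

Request:
send_rows:
  jaw: [255,255,255,255,255]
  travel:
    - [0,0,-1]
    - [0,0,-1]
    - [0,0,-1]
    - [0,0,-1]
    - [0,0,0]
  roll: [0,0,0,0,0]

```text
time: 31.6
ee_pos: [0.5188, -0.1255, 0.1201]
tcp_rot: [-180.0, -0.0, 75.9]
wrist_force: [0.2, 0.9, -1.1]
grip_width: 0.254
gripper_force: 29.9
```

Request:
send_rows:
  jaw: [255,255,255,255,255]
  travel:
    - [0,0,-1]
    - [0,0,-1]
    - [0,0,-1]
    - [0,0,-1]
    - [0,0,0]
  roll: [0,0,0,0,0]

```text
time: 32.1
ee_pos: [0.5187, -0.1255, 0.1161]
tcp_rot: [-180.0, -0.0, 75.9]
wrist_force: [-0.3, 0.6, -0.9]
grip_width: 0.253
gripper_force: 29.9
```

Inside the cup with no contact. Next: down toward the floor at TCP z≈0.106.

Request:
send_rows:
  jaw: [255,255,255,255,255]
  travel:
    - [0,0,-1]
    - [0,0,-1]
    - [0,0,-1]
    - [0,0,-1]
    - [0,0,-1]
  roll: [0,0,0,0,0]

```text
time: 32.6
ee_pos: [0.5188, -0.1255, 0.1111]
tcp_rot: [-180.0, 0.0, 75.9]
wrist_force: [0.3, -0.7, -0.9]
grip_width: 0.257
gripper_force: 29.9
```

Request:
send_rows:
  jaw: [255,255,255,255,255]
  travel:
    - [0,0,-1]
    - [0,0,-1]
    - [0,0,-0.5]
    - [0,0,-0.5]
    - [0,0,0]
  roll: [0,0,0,0,0]

```text
time: 33.1
ee_pos: [0.5188, -0.1255, 0.1082]
tcp_rot: [-180.0, 0.0, 75.9]
wrist_force: [0.6, 0.6, -1.0]
grip_width: 0.254
gripper_force: 29.9
```

Request:
send_rows:
  jaw: [255,255,255,255,255]
  travel:
    - [0,0,-0.5]
    - [0,0,-0.5]
    - [0,0,-0.5]
    - [0,0,-0.3]
    - [0,0,0]
  roll: [0,0,0,0,0]

```text
time: 33.6
ee_pos: [0.5188, -0.1255, 0.1064]
tcp_rot: [-180.0, -0.0, 75.9]
wrist_force: [0.2, -0.9, -0.6]
grip_width: 0.258
gripper_force: 29.9
```

Request:
send_rows:
  jaw: [255,255,255,255,255]
  travel:
    - [0,0,-0.3]
    - [0,0,-0.3]
    - [0,0,-0.3]
    - [0,0,0]
    - [0,0,0]
  roll: [0,0,0,0,0]

```text
time: 34.1
ee_pos: [0.5191, -0.1255, 0.106]
tcp_rot: [180.0, -0.0, 75.9]
wrist_force: [-2.0, 0.5, 5.8]
grip_width: 0.258
gripper_force: 29.9
```

The socket has met the floor at z 0.106 as predicted. I open part-way, then rise.

Request:
send_rows:
  jaw: [180,165,150,140,140]
  travel:
    - [0,0,0]
    - [0,0,0]
    - [0,0,0]
    - [0,0,0]
    - [0,0,0]
  roll: [0,0,0,0,0]

```text
time: 34.6
ee_pos: [0.5188, -0.1255, 0.1055]
tcp_rot: [-180.0, -0.0, 75.9]
wrist_force: [-0.2, 0.2, 0.5]
grip_width: 0.453
gripper_force: 0.0
```

Request:
send_rows:
  jaw: [140,140,140,140,140]
  travel:
    - [0,0,3]
    - [0,0,5]
    - [0,0,10]
    - [0,0,20]
    - [0,0,30]
  roll: [0,0,0,0,0]

```text
time: 35.1
ee_pos: [0.5181, -0.1253, 0.1739]
tcp_rot: [-179.9, -0.0, 75.9]
wrist_force: [0.3, 0.6, 1.0]
grip_width: 0.451
gripper_force: 0.0
```

Request:
send_rows:
  jaw: [140,140,140,140,140]
  travel:
    - [0,0,40]
    - [0,-40,0]
    - [0,-40,0]
    - [0,0,0]
    - [0,0,0]
  roll: [0,0,0,0,0]

```text
time: 35.6
ee_pos: [0.5187, -0.206, 0.2142]
tcp_rot: [180.0, -0.0, 75.8]
wrist_force: [1.1, 0.2, -0.1]
grip_width: 0.45
gripper_force: 0.0
```

Run:
```python
from h import *
s=env.get_state(); print(s["ee_pos"],s["wrist_force"],s["grip_width"])
m=env.camera_model("wrist"); b=env.grab_frame("side"); w=env.grab_frame("wrist"); cv2.imwrite("pics/s6.png",b); cv2.imwrite("pics/w6.png",w)
h=cv2.cvtColor(b,cv2.COLOR_BGR2HSV)
k=cv2.inRange(h,(105,120,50),(125,255,255)); k[:130]=0;k[215:]=0;k[:,:370]=0;k[:,415:]=0; print("band",cv2.boundingRect(k),np.argwhere(k).mean(0)[::-1])
y=cv2.inRange(h,(22,120,60),(35,255,255)); y[:170]=0;y[230:]=0;y[:,:370]=0;y[:,415:]=0; print("cup",cv2.boundingRect(y))
print("pred band",proj("side",[.5195,-.126,.114]),"axis/gate rim",proj("side",[.519,-.125,.101]))
z=cv2.inRange(h,(5,150,80),(20,255,255))[205:260,290:345]; print("lever",cv2.boundingRect(z),np.argwhere(z).mean(0))
hw=cv2.cvtColor(w,cv2.COLOR_BGR2HSV); g=proj("wrist",[.519,-.125,.141],m); print("wrist pred top",g)
yy=cv2.inRange(hw,(22,120,60),(35,255,255)); x0,y0=int(g[0])-45,int(g[1])-45; print("cup w",cv2.boundingRect(yy[max(y0,0):y0+90,x0:x0+90]),x0,y0,"pred rim",proj("wrist",[.519,-.125,.101],m))
kk=cv2.inRange(hw,(0,0,120),(180,60,255)); n,l,st,c=cv2.connectedComponentsWithStats(kk[max(y0,0):y0+90,x0:x0+90]); print([(st[i].tolist(),c[i].round(1).tolist()) for i in range(1,n) if st[i,4]>80])
```

```text
[ 0.51873447 -0.2060041   0.21416004] [ 1.10457501  0.2291038  -0.06311836] 0.44998657163197187
band (387, 179, 12, 3) [392.44444444 180.11111111]
cup (383, 186, 19, 17)
pred band (np.float64(392.32866957812445), np.float64(182.25028539453305)) axis/gate rim (np.float64(392.0708708649235), np.float64(188.5089017809741))
lever (18, 14, 30, 11) [19.29816514 32.        ]
wrist pred top (np.float64(282.8687407971129), np.float64(134.34871415240676))
cup w (36, 27, 39, 42) 237 89 pred rim (np.float64(287.0770998986621), np.float64(134.656640126379))
[([30, 0, 60, 90, 3097], [63.6, 45.4]), ([34, 30, 36, 35, 729], [51.6, 46.9])]
```

The socket stands upright in the cup: its band is centred at side column 392.4 and the cup at 392. The lever is up and the arm is clear, so I hand in.

```bash
python3 -c "
from cell import env
print(env.job_done())"
```

```text
the job is handed in; nothing more can be done
None
```

The job is handed in at about 36 s: three clicks brought the yellow cup to the green post, and the blue-banded socket stands upright in it with the lever up. Lever force read at most about 9 N, and the stub, tape and wrench were not touched; the hand-in returned no verdict.

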